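Hang the sensor head on the spring balancer

TASK

Take the orange handle of the spring balancer, pull its hook down and catch the bail of the white square sensor head on it, then let the spring carry the hook back up, so that the sensor head hangs from it clear of the bench. Leave the dark steel ballast and the blue sample can standing where they are, and let go of everything.

Things in the scene. Friction and masses are not known exactly. Their poses are not given: they have to be found in the camera images.
- sensor_head: loose white box 80 x 80 mm on a round black foot, 60 mm high in all, 0.3 to 0.5 kg, standing on the bench. Origin: centre of underside, z up. Bail of 8 mm steel rod: uprights at x = -34 and +34 mm, straight bar along x, 52 mm long, its axis 124 mm up at y = 0; free height under the bar 60 mm (from 60 to 120 mm). Its x is within 12 degrees of the hook's x
- hook_seat (a point): lowest point (rod axis) of the throat of the upturned hook, 8 mm rod, in its own y-z plane (y within 8 degrees of the robot's left): shank at y = -18 mm, free tip at y = +21 mm, 27 mm above this point. Pulled down, it goes under a bar lying along x from the bar's -y side, tip first; the bar then sits 11 mm above this point. Hook right up: 155 mm over the bench, clear over all bails
- pull_handle (a point): centre of the orange handle, upright block 30 (x) x 22 (y) x 55 mm, 108 mm above the throat; grip across y. Below it a flat arm, top 27 mm lower, runs to +x to a reel mast 145 mm away, 370 mm tall. Rigid with the hook; moves only down (85 mm; damped spring pulls up 8 to 12 N, lifts the head fully) and along its y on a rail (220 mm each way from mid, light friction); never turns
- ballast: bystander: dark steel cylinder 80 mm across, 60 mm high, with the same bail as the sensor head (top at 128 mm). Origin: centre of underside. Stays where it is
- sample_can: bystander: blue can with lid, 82 mm across, 60 mm high, with the same bail (top at 128 mm). Origin: centre of underside. Stays where it is. Head, ballast and can stand in a row under the hook's line of travel (bails' middles within 8 mm of it), about 140 mm apart, in any order
Not all that is in view belongs to the job. What is shaped like the sensor_head but purple is not meant.

How it is judged:
By the outcome, as a careful person would: the job done as asked, in the order asked, and still so for the second after the job is handed in, with the robot touching nothing.
It also fails if it takes over 48 s, if anything falls off the work surface, if the arm or the gripper's body presses on something with over 40 N, if the wrist force passes 120 N, or if a joint passes its speed limit or range.

ROBOT

A 6-joint arm with a two-finger parallel gripper is mounted at the origin on the work surface. World frame = base frame: x ahead of the robot, y to its left, z up, the work surface at z = 0. Lengths are in m, angles in degrees, forces in N, time in s.
With the tool pointing down it reaches from about 0.35 to 1 m from the base axis. Payload 7.1 kg.
Tool frame: the origin (TCP) lies at the very end of the fingers, on their centre line; the grasp point (between the pads) lies 19 mm behind it; z points along the fingers, y is the line along which they close (so a half turn about z gives the same grasp; the last joint's range is limited). The gripper opens to 85 mm and grips with 20 to 120 N. Pads are 22 mm wide; open, the fingers measure 114 mm over their backs; the gripper's body (76 mm by 85 mm) begins 54 mm behind the grasp point. The pads swing forward as they close: fully open they stand 13 mm farther back than shut.
Start: joints at [63.197, 24.242, 93.386, -0, 62.372, -1.089], TCP at [0.271, 0.563, 0.231] pointing down, gripper open.
Joint ranges: [-172.04, 172.04], [-51.8, 120.97], [4.93, 147.93], [-75.15, 255.16], [6.16, 154.13], [-145.62, 145.62]. Speed limits (degrees/s): [136.94, 136.94, 172.46, 180, 180, 180].

INTERFACE

Orientations are given as [roll, pitch, yaw] about the fixed x, y, z axes, in that order (R = Rz(yaw) Ry(pitch) Rx(roll)).
In Python, from station import robot, kinematics, sense, eyes, ticket, spotter gives the robot as it stands. The module is installed in compiled form; this text tells all that it offers. Calls block until the motion is done:
- robot.reach(position, orientation): joint-space move of the TCP to a pose.
- robot.move_l(position, orientation=None, vel=0.15, stop_force=None): straight line of the TCP; orientation=None keeps the orientation; vel is the mean speed in m/s. With stop_force (N) it stops when the force on the tool has changed by that much, and returns True; else False.
- robot.move_j(angles): joint-space move.
- robot.grip(opening): opening from 0.0 (shut) to 1.0 (fully open); the grip force is fixed at half the most; returns when the fingers have stopped.
- robot.wait(seconds).
- kinematics.ik(position, orientation): joint angles nearest the present ones, or None.
- sense(): the state.
- eyes.snapshot(name): name is "side" or "top" or "wrist"; returns a dict with "pixels" (384x512x3 uint8, blue, green, red), "K" (3x3 intrinsics, pixels), "view" (4x4, takes a point from world to camera coordinates). Camera axes: x right, y down, z forward; pixel columns grow to the right and rows downward; lengths in m; the calibration is good to about 2 mm. A picture is of the moment at which its call begins. There is no depth.
A pose or a line that the arm cannot do raises robot.IKError and nothing moves.
- ticket.hand_in(): hands the job in; it is judged then, once.
Trained networks look in the newest picture that a camera, given by its name, has taken for a name from the list of things; names that differ only in an ending like _2 or _b are one class to them, and where a whole thing is asked for, a point or a joint stands for the part that bears it (a point fixed in the world has none). Each returns a list of dicts, best first, with "confidence" (0 to 1); they miss things now and then, are a little off and sometimes report something else, mostly with a low value. They report only what shows in the picture. A call takes as long as a camera call. They do not tell look-alikes from the thing itself.
- spotter.recognise(camera, target): "extent" ([left, top, right, bottom] in pixels, round what is visible of it).
- spotter.landmark_of(camera, target): "point" ([column, row] in pixels: a listed point, or the origin of a listed thing).
The state is a dict: "t": time; "q": joint angles; "qd": joint speeds; "joint_efforts": joint torques, N m; "position": TCP position; "tcp_rot": TCP orientation; "force": force on the tool from outside, world axes, zero at the start; "wrist_torque": the same for the moment, N m; "opening": opening from 0.0 (shut) to 1.0 (fully open); "finger_force": force on a finger pad.
Only numpy, scipy, OpenCV 4.12 (cv2) and the standard library are available. Lean on these libraries where they do the work, as an engineer would, in place of code of your own. Each camera call takes 0.05 s, during which the arm holds its last target. There are 200 camera calls.

## Working session

There is one attempt and no reset: what is moved stays moved. The work goes in short steps, each a Python script; the robot and the scene stay as the last script left them, time stands still between calls to the robot, and variables do not carry over. Pictures are saved under pics/ and viewed, at most 10 in all, crops included, and the job is handed in when it is done.

```bash
mkdir -p pics; cat > h.py <<'E'
import numpy as np, cv2
from station import robot, kinematics, sense, eyes, ticket, spotter
def ray(s,p):
    R=s["view"][:3,:3];t=s["view"][:3,3]
    return -R.T@t, R.T@np.linalg.inv(s["K"])@np.array([p[0],p[1],1.])
def at_z(s,p,z):
    o,d=ray(s,p); return o+d*(z-o[2])/d[2]
def tri(obs):
    A=np.zeros((3,3));b=np.zeros(3)
    for s,p in obs:
        o,d=ray(s,p);d=d/np.linalg.norm(d);P=np.eye(3)-np.outer(d,d);A+=P;b+=P@o
    x=np.linalg.solve(A,b); return x
def proj(s,X):
    c=s["view"][:3,:3]@np.array(X)+s["view"][:3,3];u=s["K"]@c;return u[:2]/u[2]
E
python3 - <<'E'
from h import *
S={}
for c in ["side","top"]:
    S[c]=eyes.snapshot(c); cv2.imwrite(f"pics/{c}0.png",S[c]["pixels"])
    o=ray(S[c],[256,192]);print(c,o[0].round(3),o[1].round(2))
    for n in ["sensor_head","ballast","sample_can","hook_seat","pull_handle"]:
        for r in spotter.landmark_of(c,n)[:3]:
            z={"hook_seat":.155,"pull_handle":.263}.get(n,0)
            print(n,np.round(r["point"],1),round(r["confidence"],2),at_z(S[c],r["point"],z).round(3))
print(sense()["t"],sense()["tcp_rot"])
E
```

```text
side [ 0.104 -0.36   0.865] [ 0.4   0.48 -0.78]
sensor_head [281.8 223.3] 0.74 [0.53  0.066 0.   ]
sensor_head [183.1 227.1] 0.71 [0.356 0.207 0.   ]
ballast [328.7 263.1] 0.71 [ 0.534 -0.075  0.   ]
sample_can [238.8 184.5] 0.73 [0.53  0.219 0.   ]
hook_seat [315.1 202.6] 0.78 [ 0.534 -0.017  0.155]
pull_handle [321.4 161.3] 0.62 [ 0.542 -0.013  0.263]
top [0.313 0.044 1.013] [ 0.16 -0.02 -0.99]
sensor_head [238.9 166.6] 0.89 [0.543 0.06  0.   ]
sensor_head [175.4 246.4] 0.73 [0.352 0.216 0.   ]
sensor_head [274.2 136.8] 0.49 [ 0.617 -0.03   0.   ]
sample_can [173.8 167.4] 0.98 [0.545 0.22  0.   ]
hook_seat [274.7 151.4] 0.66 [ 0.539 -0.018  0.155]
pull_handle [274.  137.5] 0.68 [ 0.537 -0.01   0.263]
0.6 [ 1.79999113e+02 -9.98549452e-04  1.54286321e+02]
```

View pics/side0.png

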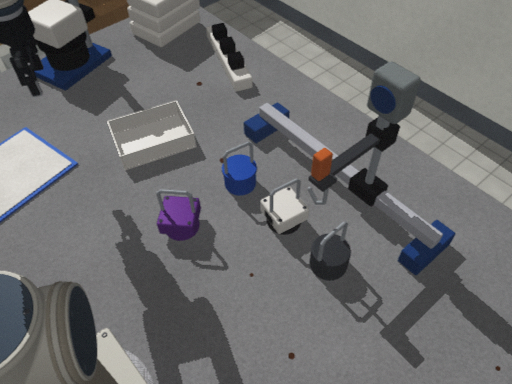

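View pics/top0.png

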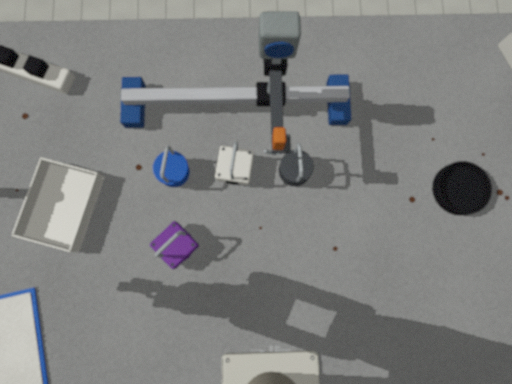

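The side view shows the row as ballast (329,255), white head (284,210) and blue can (240,175). The orange handle is at (321,163), between the ballast and the head, and the purple look-alike is at (180,213), off the line. The top view agrees: head (234,165), handle (279,138), rail along row ~94.

```bash
python3 - <<'E'
from h import *
a=cv2.imread("pics/top0.png");b=cv2.imread("pics/side0.png")
A=cv2.resize(a[85:195,210:320],(400,400),interpolation=cv2.INTER_CUBIC)
B=cv2.resize(b[140:280,255:355],(400,560),interpolation=cv2.INTER_CUBIC)
im=np.zeros((560,800,3),np.uint8);im[:400,:400]=A;im[:,400:]=B
cv2.imwrite("pics/crop0.png",im)
s=eyes.snapshot("top")
p=[at_z(s,x,.06) for x in [(122,96),(350,92)]]
print(p, np.degrees(np.arctan2(*(-(p[0]-p[1])[:2]*[1,-1])))) 
E
```

```text
[array([0.70886357, 0.33406664, 0.06      ]), array([ 0.70679819, -0.2124105 ,  0.06      ])] -0.21654458250633213
```

View pics/crop0.png

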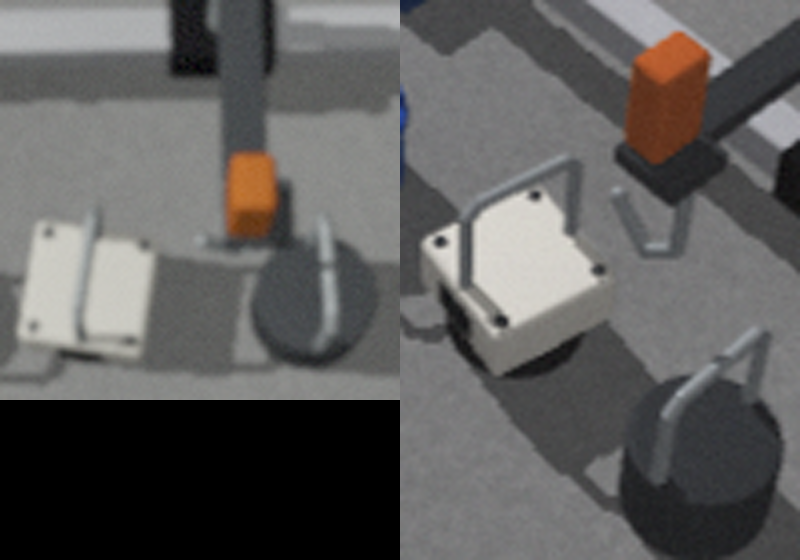

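```bash
python3 - <<'E'
from h import *
s=eyes.snapshot("side");t=eyes.snapshot("top")
for p in [(272,194),(298.7,180)]: print("bar side",at_z(s,p,.124).round(4))
for p in [(236.2,143.5)]: print("bar top far",at_z(t,p,.124).round(4))
print("tip",at_z(s,(309.3,188),.182).round(4), at_z(t,(210+200/3.636,85+240/3.636),.182).round(4))
print("bottom",at_z(s,(317,202),.155),at_z(s,(324,202.5),.155))
print("handle top", at_z(s,(255+270/4,140+50/4),.2905).round(4), at_z(t,(210+253/3.636,85+172/3.636),.2905).round(4))
for c,q in [("side",s),("top",t)]:
  for n in ["hook_seat","pull_handle","sensor_head"]:
    for r in spotter.landmark_of(c,n)[:2]:
        print(c,n,np.round(r["point"],1),at_z(q,r["point"],{"hook_seat":.155,"pull_handle":.263}.get(n,0)).round(4))
# approach
robot.reach([.537,-.011,.36],[180,0,0])
w=eyes.snapshot("wrist");cv2.imwrite("pics/w1.png",w["pixels"])
for n in ["pull_handle","sensor_head","hook_seat"]:
  for r in spotter.landmark_of("wrist",n)[:2]:
    print("wrist",n,np.round(r["point"],1),round(r["confidence"],2),at_z(w,r["point"],{"hook_seat":.155,"pull_handle":.263}.get(n,0)).round(4))
print(sense()["t"],sense()["position"],sense()["q"])
E
```

```text
bar side [0.5034 0.0714 0.124 ]
bar side [0.5698 0.062  0.124 ]
bar top far [0.5668 0.063  0.124 ]
tip [0.5345 0.0014 0.182 ] [0.533  0.0033 0.182 ]
bottom [ 0.53795641 -0.01867521  0.155     ] [ 0.54708568 -0.02844003  0.155     ]
handle top [ 0.5378 -0.0158  0.2905] [ 0.5381 -0.0186  0.2905]
side hook_seat [316.5 202.4] [ 0.5365 -0.0187  0.155 ]
side pull_handle [320.  163.7] [ 0.536  -0.0151  0.263 ]
side sensor_head [186.2 227. ] [0.3617 0.2021 0.    ]
side sensor_head [280.9 223.5] [0.528 0.067 0.   ]
top hook_seat [275.  155.3] [ 0.5303 -0.0187  0.155 ]
top pull_handle [276.9 137.6] [ 0.5366 -0.0156  0.263 ]
top pull_handle [237.2 166.8] [0.483  0.0592 0.263 ]
top sensor_head [237.8 170.6] [0.533  0.0631 0.    ]
top sensor_head [177.9 242.8] [0.3604 0.2098 0.    ]
wrist pull_handle [259.5 192.8] 0.91 [ 0.5354 -0.0179  0.263 ]
wrist sensor_head [134.2 240.2] 0.78 [0.3552 0.2116 0.    ]
wrist sensor_head [203.8 141.3] 0.61 [0.5428 0.0702 0.    ]
wrist hook_seat [255.8 168.3] 0.88 [ 0.5318 -0.0164  0.155 ]
3.55 [ 0.53701825 -0.01047478  0.35983575] [-2.38841717e+00  9.38620021e+00  9.64812896e+01  2.73945351e-03
  7.41479111e+01  8.75506078e+01]
```

View pics/w1.png

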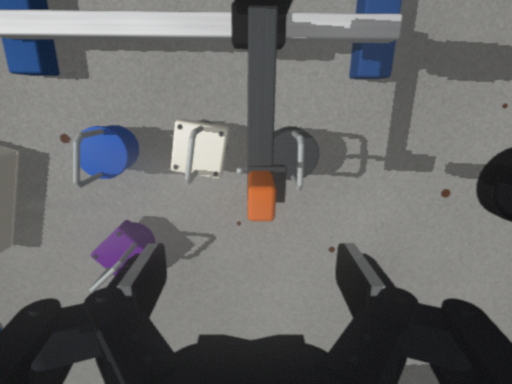

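The wrist view shows the handle at (261,195) centred between the fingers, the hook tip at (240,170), the head's bar at (191,155) and the ballast bail at (299,160). Next I grasp the handle and pull it down.

```bash
python3 - <<'E'
from h import *
robot.move_l([.536,-.0172,.34],[180,0,0])
print(robot.move_l([.536,-.0172,.250],vel=.08,stop_force=15))
robot.grip(0.0)
st=sense();print(st["opening"],st["finger_force"],st["position"],st["force"])
print(robot.move_l([.536,-.0132,.171],vel=.05,stop_force=40))
st=sense();print(st["t"],st["position"],st["force"],st["opening"])
s=eyes.snapshot("side");w=eyes.snapshot("wrist");t=eyes.snapshot("top")
for c,q in [("side",s),("wrist",w),("top",t)]:
  for n in ["hook_seat","pull_handle","sensor_head"]:
    for r in spotter.landmark_of(c,n)[:2]:
        print(c,n,np.round(r["point"],1),at_z(q,r["point"],{"hook_seat":.076,"pull_handle":.184}.get(n,0)).round(4))
B=cv2.resize(s["pixels"][140:280,235:375],(600,600),interpolation=cv2.INTER_CUBIC)
cv2.imwrite("pics/c2.png",B)
E
```

```text
False
0.25219687728617884 61.30067825317383 [ 0.53609854 -0.0172378   0.2503143 ] [-0.61710427 -0.11350607  3.15581846]
False
7.45 [ 0.53615504 -0.01335844  0.17188324] [-3.96134607 -1.53332313 11.09709714] 0.24985000158345097
side hook_seat [310.9 223.1] [ 0.5376 -0.0108  0.076 ]
side pull_handle [317.3 193.4] [ 0.5352 -0.0188  0.184 ]
side sensor_head [180.9 227.3] [0.3523 0.2094 0.    ]
side sensor_head [282.6 223.5] [0.5309 0.0645 0.    ]
wrist hook_seat [249.6 260.2] [ 0.4695 -0.0123  0.076 ]
wrist pull_handle [248.5 258.9] [ 0.5347 -0.0124  0.184 ]
wrist sensor_head [175.7 171.2] [0.5355 0.0695 0.    ]
wrist sensor_head [ 75.4 309.8] [0.3515 0.2136 0.    ]
top sensor_head [235.9 167.5] [0.5409 0.0676 0.    ]
top sensor_head [179.7 245.2] [0.3546 0.2055 0.    ]
```

View pics/c2.png

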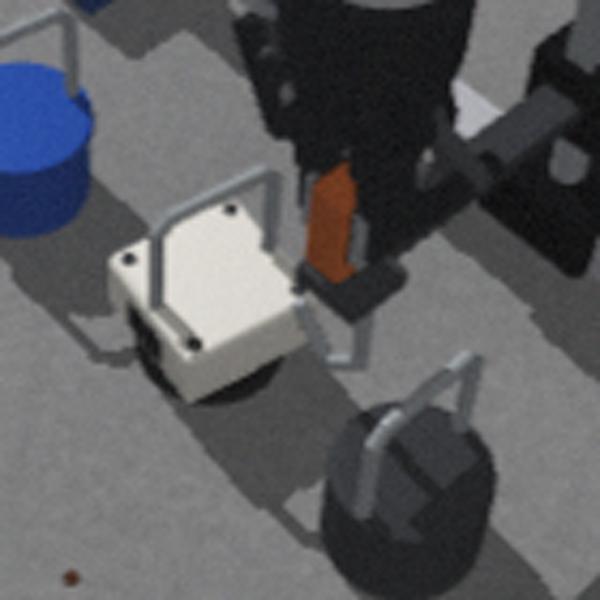

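Hook is down: tip at (300,300), seat at (345,365) in the crop, between head and ballast, below bar height and above the box top. Next I slide it +y under the bar.

```bash
python3 - <<'E'
from h import *
print(robot.move_l([.536,.066,.171],vel=.06,stop_force=12))
st=sense();print(st["t"],st["position"],st["force"],st["opening"])
s=eyes.snapshot("side")
for r in spotter.landmark_of("side","hook_seat")[:1]+spotter.landmark_of("side","sensor_head"): print(r["point"],at_z(s,r["point"],.076))
B=cv2.resize(s["pixels"][150:250,225:325],(600,600),interpolation=cv2.INTER_CUBIC)
cv2.imwrite("pics/c3.png",B)
E
```

```text
False
9.5167 [0.53686408 0.06634748 0.1721924 ] [-2.15180488  1.22187316 11.8754877 ] 0.25099016063740126
[281.9, 200.9] [0.5323681  0.07124187 0.076     ]
[183.7, 222.9] [0.34124666 0.1646463  0.076     ]
```

View pics/c3.png

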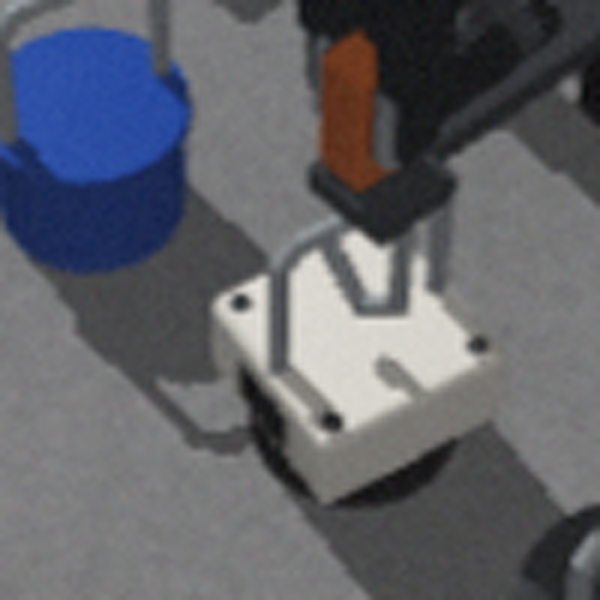

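The hook's seat is at (380,308), inside the bail with its tip beyond the bar, and the head hasn't moved. Next I raise it partway and check the load.

```bash
python3 - <<'E'
from h import *
print(robot.move_l([.5365,.066,.222],vel=.04,stop_force=25))
robot.wait(.3)
st=sense();print(st["t"],st["position"],st["force"],st["opening"])
s=eyes.snapshot("side")
B=cv2.resize(s["pixels"][140:240,225:325],(600,600),interpolation=cv2.INTER_CUBIC)
cv2.imwrite("pics/c4.png",B)
E
```

```text
False
11.3917 [0.53679564 0.0660834  0.22221981] [-0.52806305  0.42699541  6.78515297] 0.24915055329945499
```

View pics/c4.png

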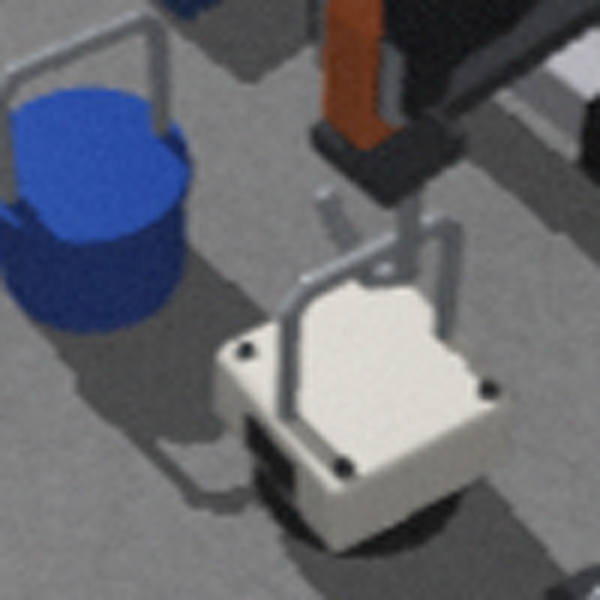

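The bar sits in the throat at (385,265), the head is off the bench, and the load dropped about 5 N. Next I raise it the rest of the way, release and retreat.

```bash
python3 - <<'E'
from h import *
print(robot.move_l([.5365,.066,.2485],vel=.04,stop_force=25))
robot.wait(.3)
st=sense();print(st["force"]);robot.grip(1.0); robot.wait(.3)
print(robot.move_l([.5365,.066,.36],vel=.08,stop_force=15))
robot.move_l([.43,.066,.40]);robot.wait(1.0)
st=sense();print(st["t"],st["position"],st["force"],st["opening"])
s=eyes.snapshot("side")
B=cv2.resize(s["pixels"][110:290,210:390],(600,600),interpolation=cv2.INTER_CUBIC)
cv2.imwrite("pics/c5.png",B)
E
```

```text
False
[ 0.79272553 -0.01446465  5.41253863]
False
16.95 [0.42998832 0.06599763 0.40003287] [0.23985944 0.35044914 0.12633898] 1.0009516541932868
```

View pics/c5.png

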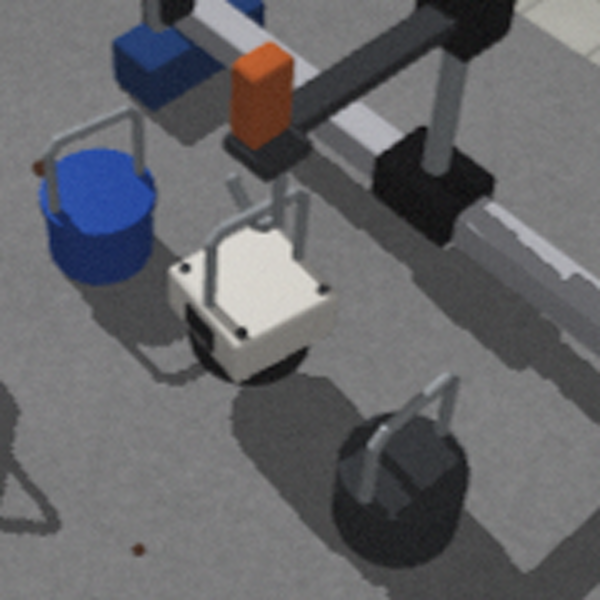

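The white head hangs from the hook at (262,225) with its shadow detached below it. The ballast (400,490) and can (100,215) stand where they were, and the gripper is clear.

```bash
python3 -c "
from station import ticket
print(ticket.hand_in())"
```

```text
the job is handed in; nothing more can be done
None
```

The white sensor head hangs from the hook clear of the bench, the ballast and can were left untouched, the gripper is open and clear, and the job was handed in at about 17 s (no verdict was returned).

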